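# Isolate the dust extractor and open its duct inspection port

## Task

Make the dust extractor safe and open its duct for inspection: first turn the black isolator handle fully to off, a quarter turn anticlockwise seen from above, then swing the steel lockout hasp beside it fully out over the edge of its box, and only then swing the round dust cover on the metal duct box aside, clockwise, until it lies centred over its round rubber rest with the port uncovered. Leave the handle off, the hasp out and the cover parked, touching nothing, and leave everything else on the bench where it stands.

Things in the scene. Friction and masses are not known exactly. Their poses are not given: they have to be found in the camera images.
- isolator: Grey isolator box fixed to the bench, 200 (its x) by 250 (its y) by 80 mm high; origin at the centre of its underside, z up. Its place and yaw vary (it may be left or right of the robot), the bench surface is z = 0. On its flat top: the black handle (pivot at x -45, y +20 mm) and the steel hasp (pivot pin at x +45, y -75 mm).
- isolator_handle (a joint): Angle of the black lever handle about its upright pivot, rad. 0 = on: the lever points along the box's +x. It turns anticlockwise seen from above to 1.57 = fully off, at a stop: the lever then points along the box's +y. It may start up to 0.12. It stays where it is left (friction torque about 0.22 N m).
- handle_grip (a point): Point in the middle of the lever bar's section, 80 mm from its pivot and 31 mm above the box top; x points outward along the lever, z up. The lever bar is 100 mm long from the pivot, 18 mm wide, from 14 to 48 mm above the box top; its round boss is 52 mm across, 20 mm high.
- hasp (a joint): Angle of the steel lockout hasp about its upright pin, rad. 0 = parked on the box, the hasp pointing along the box's -x from its pin. It turns anticlockwise seen from above to 1.57 = fully out, at a stop: it then points along the box's -y and stands out over the box's edge. It may start up to 0.2. It stays where it is left (friction torque about 0.09 N m).
- hasp_tab (a point): Point in the hasp's upright tab, on its centre line, 85 mm from the pin and 30 mm above the box top; x points from the tab towards the pin, y across the hasp, z up. The hasp is a flat bar 100 mm long from the pin, 30 mm wide, 4 to 10 mm above the box top, with an upright tab 85 mm from the pin: 10 mm thick across the hasp, 24 mm along it, its top 44 mm above the box top.
- port_box: Bare metal duct inspection box fixed to the bench, 220 (its x) by 200 (its y) by 80 mm high, with a short duct stub standing out 30 mm from its -x face; origin at the centre of its underside, z up. Place and yaw vary, left or right of the robot. In its top: the round port, under the dust cover, whose pivot pin is at x -20, y -60 mm.
- cover (a joint): Angle of the dust cover about its single upright pin, rad. 0 = closed, the cover pointing along the box's +y from the pin. It turns clockwise seen from above; at 1.57 it points along the box's +x and lies centred over its rest; there is no stop there, the stop is at 2.3. It may start up to 0.14. It stays where it is left (friction torque about 0.12 N m).
- cover_knob (a point): Point on the axis of the cover's knob, 115 mm from the pin and 28 mm above the box top; the knob reaches from 8 to 42 mm above the box top. The cover is a round dark steel plate 104 mm across and 4 mm thick, its centre 80 mm from the pin, lying 4 to 8 mm above the box top, bearing a round upright bright steel knob 22 mm across, 115 mm from the pin.
- cover_centre (a point): Centre of the cover's round plate, on its upper face.
- port (a point): Centre of the round port, 80 mm across, level with the box top, at x -20, y +20 mm of the duct box.
- cover_rest (a point): Centre of the round black rubber rest, 40 mm across and 2 mm high, on the top of the duct box at its x +60, y -60 mm: where the cover's centre belongs when it is parked.
- jar: Loose bystander: green glass jar 66 mm across, 120 mm tall, standing behind the duct box (about 215 mm from its centre along its +x). Origin at the centre of its underside.
- brush: Loose bystander: flat paint brush 180 mm long, lying between the two boxes. Origin under its middle.
- tape: Loose bystander: roll of paper tape 100 mm across, 25 mm high, lying near the right side. Origin at the centre of its underside.
- mallet: Loose bystander: hammer 260 mm long with a wooden handle, lying on the right side of the bench.
- glue: Loose bystander: white glue bottle 60 mm across, 170 mm tall, standing in the middle, beyond the two boxes. Origin at the centre of its underside.
- clamp: Loose bystander: wooden hand-screw clamp, jaws 190 mm long, lying on the left side of the bench.
- offcut: Loose bystander: wood offcut 100 by 50 by 35 mm, lying between the two boxes at their near side. Origin at the centre of its underside.

How it is judged (in metres and radians):
On the way, in this order (a step that is already met when the one before it is completed fails the run):
1. the isolator handle is turned fully to off (value of joint isolator_handle above 1.43 rad), for 0.2 s.
2. the lockout hasp is swung fully out, with the handle off (value of joint hasp above 1.37 rad and value of joint isolator_handle above 1.43 rad), for 0.2 s.
3. the dust cover is parked over its rest (value of joint cover between 1.37 and 1.77 rad), for 0.2 s.
At the end, for the whole second after the job is handed in: Handle within 0.14 rad of its off stop (1.57 rad), hasp within 0.2 rad of its out stop (1.57 rad), cover at rest within 0.2 rad of 1.57 rad (its centre within about 16 mm of the rest's), the port wholly uncovered (all of step 2 and all of step 3 and velocity of joint cover between -0.05 and 0.05 rad/s); the robot touches nothing.
It fails at once if the hasp is swung out while the handle is not off (value of joint hasp above 0.8 rad and value of joint isolator_handle below 1.2 rad).
It fails at once if the cover is swung aside before the handle is off and the hasp is out (value of joint cover above 0.6 rad and (value of joint isolator_handle below 1.2 rad or value of joint hasp below 1.1 rad)).
It fails at once if a bystander is moved by more than 30 mm (distance of any of jar, brush, tape, mallet, glue, clamp, offcut from where it was at the start of the episode above 0.03 m).
It fails at once if the jar or the glue bottle is tipped (angle between any of jar, glue's own z axis and vertical above 0.5 rad).
It also fails if it takes over 69 s, if anything falls off the work surface, if the arm or the gripper's body presses on something with over 40 N, if the wrist force passes 120 N, or if a joint passes its speed limit or range.

## Robot

A 6-joint arm with a two-finger parallel gripper is mounted at the origin on the work surface. World frame = base frame: x ahead of the robot, y to its left, z up, the work surface at z = 0. Lengths are in mm, angles in rad, forces in N, time in s.
With the tool pointing down it reaches from about 300 to 775 mm from the base axis. Payload 14.6 kg.
Tool frame: the origin (TCP) lies at the very end of the fingers, on their centre line; the grasp point (between the pads) lies 19 mm behind it; z points along the fingers, y is the line along which they close (so a half turn about z gives the same grasp; the last joint's range is limited). The gripper opens to 94 mm and grips with 3 to 60 N. Pads are 16 mm wide; open, the fingers measure 119 mm over their backs; the gripper's body (75 mm by 177 mm) begins 78 mm behind the grasp point.
Start: joints at [-1.316, 0.3, 1.521, -0, 1.321, -0.067], TCP at [173.944, -521.759, 205.446] pointing down, gripper open.
Joint ranges: [-3.03, 3.03], [-0.79, 2.21], [0.23, 2.52], [-1.04, 4.18], [0, 3.07], [-2.55, 2.55]. Speed limits (rad/s): [2.22, 2.22, 2.57, 3.14, 3.14, 3.14].

## Interface

Orientations are given as [roll, pitch, yaw] about the fixed x, y, z axes, in that order (R = Rz(yaw) Ry(pitch) Rx(roll)).
In Python, from cell import manip, eyes, ticket gives the robot as it stands. The module is installed in compiled form; this text tells all that it offers.
- The arm moves only by the tool arm_command, never from a script. Its argument "plan" is a list of rows, each a list of 5 numbers: the opening, from -1 (shut) to 1 (fully open), then the shift along the tool's x, y, z in m, then the turn about the tool's z in rad. In form: [[jaw, dx, dy, dz, roll], ...]. A call has 1 to 20 rows; each row shifts and turns the commanded pose from where the row before left it, along the tool's axes as they then stand; what a row does not reach is not made up. A row lasts 1/8 s, in which the tool goes at most 62.5 mm and 10.7 degrees, less where a joint would pass 70% of its speed; a pose out of reach is approached as far as the arm can. A call is refused whole if a number of a shift passes 0.0625 or a number of a turn 0.188, either way. A call with a gripper value outside its range is refused whole. The fingers move at their own pace and stop on an object; "newtons" is the grip in N (left out, the last holds). Time passes only in rows, so rows that do not move let the fingers close. It gives the time, the measured TCP pose, the force, the opening and the grip force at its end, in the units of the state.
- manip.read_state(): the state, without advancing time (a new reading comes with each control period).
- eyes.camera(name): name is "scene" or "top" or "wrist"; returns a dict with "img" (480x640x3 uint8, blue, green, red), "z_map" (480x640 float32, mm along the optical axis (not along the pixel's ray), 0 where there is no reading), "fx", "fy", "cx", "cy" (pixels), "eye" and "orientation" of the camera in the world. Camera axes: x right, y down, z forward; pixel columns grow to the right and rows downward; lengths in mm; the calibration is good to about 2 mm. The wrist camera is an equidistant fisheye: a pixel r from the principal point sees the ray r / f radians off the axis. A picture is of the moment at which its call begins.
- ticket.sign_off(): hands the job in; it is judged then, once.
The state is a dict: "clock": time; "joints": joint angles; "qd": joint speeds; "effort": joint torques, N m; "eef_pos": TCP position; "eef_rot": TCP orientation; "wrist_force": force on the tool from outside, world axes, zero at the start; "moment": the same for the moment, N m; "finger_gap": finger opening in mm; "finger_force": force on a finger pad.
Only numpy, scipy, OpenCV 4.12 (cv2) and the standard library are available. Lean on these libraries where they do the work, as an engineer would, in place of code of your own. Each camera call takes 0.05 s, during which the arm holds its last target. There are 200 camera calls.

## Working session

There is one attempt and no reset: what is moved stays moved. The work goes in short steps, Python scripts to look and compute and a tool call to move; the robot and the scene stay as the last step left them, time stands still between calls to the robot, and variables do not carry over. Pictures are saved under pics/ and viewed, at most 10 in all, crops included, and the job is handed in when it is done.

Besides the shell and the picture viewer there is one more tool, called after "Emit:" in YAML: its name, and indented under it one key for each argument. arm_command: Moves the arm, as the interface text tells. Its arguments: {"type":"object","properties":{"plan":{"type":"array"},"newtons":{"type":"number"}},"required":["plan"]}

```bash
mkdir -p pics; cat > h.py <<'E'
from cell import manip, eyes, ticket
import numpy as np, cv2
from scipy.spatial.transform import Rotation as R
def Rm(o): 
    o=np.array(o,float); return o if o.shape==(3,3) else R.from_euler('xyz',o).as_matrix()
def pts(c):
    v,u=np.mgrid[0:480,0:640]; z=c['z_map']
    P=np.stack([(u-c['cx'])/c['fx']*z,(v-c['cy'])/c['fy']*z,z],-1)
    W=P@Rm(c['orientation']).T+np.array(c['eye']); W[z<=0]=np.nan
    return W
E
python3 - <<'E'
from h import *
s=manip.read_state();print(s)
for n in('top','scene'):
    c=eyes.camera(n);print(n,c['fx'],c['cx'],c['cy'],c['eye'],c['orientation'])
    cv2.imwrite(f'pics/{n}.png',c['img']);np.savez(f'{n}.npz',**c)
E
```

```text
{'clock': 0.0, 'joints': array([-1.31558100e+00,  3.00488704e-01,  1.52162756e+00, -4.60207073e-05,
        1.32070332e+00, -6.66158027e-02]), 'qd': array([ 1.24718008e-04, -1.39213039e-03, -4.60253107e-05, -1.97142839e-03,
        1.65323639e-03, -6.25576293e-04]), 'effort': array([-1.40032909e-03, -5.31808019e+01, -3.52734518e+01,  7.07320590e-02,
        2.44048942e-02, -1.07267044e-04]), 'eef_pos': array([ 173.87277443, -521.49320484,  204.85701979]), 'eef_rot': array([-3.14036548e+00, -3.71961629e-05,  3.21842520e-01]), 'wrist_force': array([-0.84503226,  0.10801295, -0.29198488]), 'moment': array([-0.03753798,  0.01149429, -0.04204588]), 'finger_force': 0.0, 'finger_gap': 93.81875191975288}
top 586.6661197263064 322.4993327680894 256.3204870349589 [ 316.62695345  -13.69956525 1685.75313048] [-2.98778946  0.00345303 -1.54370441]
scene 497.9026002404735 312.67683379300394 244.63490788019286 [1125.21164366 -495.32894691 1032.63916365] [-2.48556171e+00  1.53553590e-03  8.62257837e-01]
```

View pics/top.png

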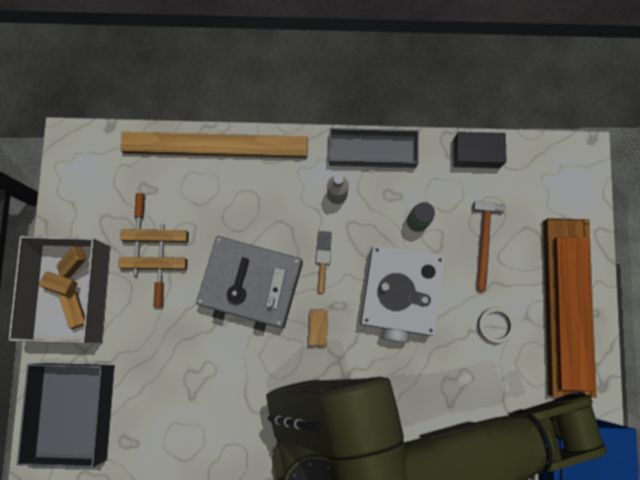

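View pics/scene.png

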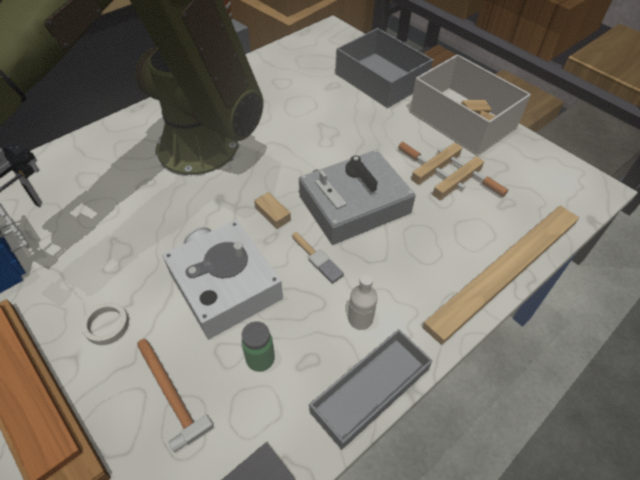

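The top view shows the isolator at about (250,283): handle pivot (236,295), lever tip (243,262), hasp pin about (281,272), tab end about (273,303). The duct box is at about (402,292), with cover centre (397,291), knob (385,288), rest (428,271) and pin about (425,300). The scene view agrees with this.

```bash
python3 - <<'E'
from h import *
for n in('top','scene'):
    c=dict(np.load(n+'.npz'));W=pts(c)
    M=(W[...,2]>65)&(W[...,2]<92)
    if n=='top':
        seeds=[(250,283),(402,292)]
    else: seeds=[(350,185),(222,270)]
    m=cv2.morphologyEx(M.astype(np.uint8),cv2.MORPH_CLOSE,np.ones((9,9)))
    k,l,st,ce=cv2.connectedComponentsWithStats(m)
    for i in range(1,k):
        if st[i,4]<2500: continue
        p=W[(l==i)&M][:, :2].astype(np.float32)
        r=cv2.minAreaRect(p); print(n,ce[i].round(),r,'z',np.nanmedian(W[(l==i)&M][:,2]))
    H=(W[...,2]>104)&(W[...,2]<135)
    k,l,st,ce=cv2.connectedComponentsWithStats(H.astype(np.uint8))
    for i in range(1,k):
        if 8<st[i,4]<1500:
            p=W[l==i]; q=np.median(p,0)
            print('  high',st[i,4],ce[i].round(),q.round(), cv2.minAreaRect(p[:,:2].astype(np.float32)))
E
```

```text
top [249. 281.] ((492.0648193359375, 201.18063354492188), (252.11106872558594, 200.07989501953125), 76.16549682617188) z 80.43161998999358
top [575. 314.] ((430.62322998046875, -698.1776123046875), (419.12249755859375, 93.20455932617188), 0.09304185211658478) z 67.76423875148362
top [403. 292.] ((465.2425537109375, -223.75497436523438), (201.9335174560547, 251.59669494628906), 82.31237030029297) z 81.48969858613259
  high 237 [337. 187.] [751. -37. 117.] ((759.6309814453125, -37.86707305908203), (58.54751968383789, 55.57886505126953), 84.62377166748047)
  high 368 [424. 212.] [ 688. -275.  120.] ((688.3599853515625, -275.36370849609375), (55.168357849121094, 57.560401916503906), 25.535341262817383)
  high 89 [ 75. 255.] [546. 672. 108.] ((549.9813232421875, 671.1870727539062), (44.958309173583984, 25.686647415161133), 16.325931549072266)
  high 369 [239. 280.] [487. 219. 127.] ((490.6357421875, 227.68991088867188), (38.653629302978516, 122.71488952636719), 80.47769927978516)
  high 56 [385. 287.] [ 480. -171.  121.] ((481.2256164550781, -169.94825744628906), (18.580846786499023, 20.5
[... 1881 characters left out ...]
23.] [  64. -547.  110.] ((33.24247360229492, -543.3157958984375), (32.203311920166016, 109.88278198242188), 72.74124145507812)
  high 88 [  3. 249.] [ 135. -588.  115.] ((118.9731674194336, -584.336669921875), (18.332483291625977, 54.61759567260742), 66.63172912597656)
  high 99 [238. 247.] [ 484. -175.  121.] ((480.35723876953125, -173.39793395996094), (21.315759658813477, 20.544090270996094), 1.3482457399368286)
  high 415 [363. 297.] [771. -51. 117.] ((763.173828125, -43.394004821777344), (57.48887634277344, 50.72396469116211), 41.047420501708984)
  high 655 [255. 335.] [ 691. -278.  121.] ((687.303955078125, -276.5434875488281), (57.16691589355469, 56.90727233886719), 69.62933349609375)
```

Emit:
arm_command:
  plan:
    - [-1,0,0,0,0.1415]
    - [-1,0,0,0,0.1415]
    - [-1,0,0,0,0.1415]
    - [-1,0,0,0,0.1415]
    - [-1,0.0105,-0.0474,0,0]
    - [-1,0.0105,-0.0474,0,0]
    - [-1,0.0105,-0.0474,0,0]
    - [-1,0.0105,-0.0474,0,0]
    - [-1,0.0105,-0.0474,0,0]
    - [-1,0.0105,-0.0474,0,0]
    - [-1,0.0105,-0.0474,0,0]
    - [-1,0.0105,-0.0474,0,0]
    - [-1,0.0105,-0.0474,0,0]
    - [-1,0.0105,-0.0474,0,0]
    - [-1,0.0105,-0.0474,0,0]
    - [-1,0.0105,-0.0474,0,0]
    - [-1,0.0105,-0.0474,0,0]
    - [-1,0.0105,-0.0474,0,0]
    - [-1,0.0105,-0.0474,0,0]
    - [-1,0.0105,-0.0474,0,0]
  newtons: 20

```text
clock: 2.6
eef_pos: [520.7, 175.1, 205.2]
eef_rot: [3.141, 0.0, -0.244]
wrist_force: [0.7, -0.4, -0.5]
finger_gap: 0.1
finger_force: 0.0
```

```bash
python3 - <<'E'
from h import *
c=eyes.camera('wrist');print(c['fx'],c['cx'],c['cy'],c['eye'],c['orientation'])
cv2.imwrite('pics/w1.png',c['img']);np.savez('w1.npz',**c)
def proj(p):
    d=Rm(c['orientation']).T@(np.array(p,float)-c['eye']);t=np.arctan2(np.hypot(d[0],d[1]),d[2]);f=np.hypot(d[0],d[1])
    return (c['cx']+c['fx']*t*d[0]/f,c['cy']+c['fy']*t*d[1]/f)
a=-.244;O=np.array([491.2,199.5]);ex=np.array([np.cos(a),np.sin(a)]);ey=np.array([-ex[1],ex[0]])
for n,x,y,z in [('grip',35,20,128),('pivot',-45,20,128),('tab',-40,-75,124),('pin',45,-75,90),('push',35,-18,102)]:
    print(n,np.round(proj([*(O+x*ex+y*ey),z])))
E
```

```text
371.64829954431775 322.6807778200054 239.11914713539585 [588.48460741 158.44914438 383.9484205 ] [ 2.89589159e+00  5.22709142e-04 -1.81576567e+00]
grip [272. 246.]
pivot [277. 344.]
tab [396. 335.]
pin [395. 222.]
push [325. 237.]
```

View pics/w1.png

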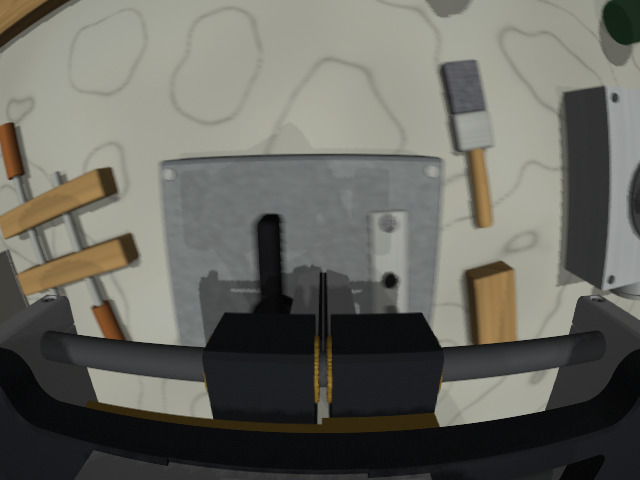

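The wrist view matches the projection: the lever lies at u≈270, the hasp pin at (388,222), and the shut fingers are clear between them. I'll go down and push the lever round.

Emit:
arm_command:
  plan:
    - [-1,0,0,0.0343,0]
    - [-1,0,0,0.0343,0]
    - [-1,0,0,0.0343,0]
    - [-1,0.0003,-0.0103,0,0]
    - [-1,0.0003,-0.0103,0,0]
    - [-1,0.0007,-0.0106,0,0]
    - [-1,0.0007,-0.0106,0,0]
    - [-1,-0.0021,-0.0105,0,0]
    - [-1,-0.0021,-0.0105,0,0]
    - [-1,-0.0047,-0.0096,0,0]
    - [-1,-0.0047,-0.0096,0,0]
    - [-1,-0.007,-0.008,0,0]
    - [-1,-0.007,-0.008,0,0]
    - [-1,-0.0089,-0.006,0,0]
    - [-1,-0.0089,-0.006,0,0]
    - [-1,-0.0101,-0.0034,0,0]
    - [-1,-0.0101,-0.0034,0,0]
    - [-1,0,0,0,0]

```text
clock: 4.9
eef_pos: [487.5, 301.9, 102.7]
eef_rot: [3.141, -0.003, -0.244]
wrist_force: [8.9, -7.7, -3.3]
finger_gap: 0.7
finger_force: 5.6
```

```bash
python3 - <<'E'
from h import *
c=eyes.camera('wrist');cv2.imwrite('pics/w2.png',c['img'])
s=manip.read_state();print(s['wrist_force'],s['eef_pos'])
E
```

```text
[ 9.95978195 -6.52756832 -1.85362211] [487.50517286 301.83969121 102.71218   ]
```

View pics/w2.png

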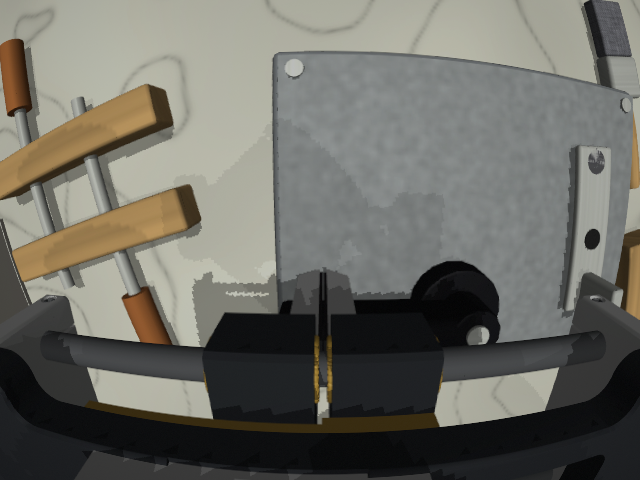

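The handle is at its stop: it points left in the view, and the 11 N reaction is well above friction. Next is the hasp.

Emit:
arm_command:
  plan:
    - [-1,0.015,0,0,0]
    - [-1,0,0,-0.0225,0]
    - [-1,0,0,-0.0225,0]
    - [-1,-0.007,0.0359,0,0]
    - [-1,-0.007,0.0359,0,0]
    - [-1,-0.007,0.0359,0,0]
    - [-1,-0.007,0.0359,0,0]
    - [-1,0,0,0,0]
    - [-1,0,0,0.0228,0]
    - [-1,0,0,0.0228,0]

```text
clock: 6.2
eef_pos: [440.2, 166.9, 101.6]
eef_rot: [-3.14, -0.001, -0.244]
wrist_force: [0.8, 0.7, -0.4]
finger_gap: 0.1
finger_force: 0.0
```

Emit:
arm_command:
  plan:
    - [-1,0.0005,0.009,0,0]
    - [-1,0.0005,0.009,0,0]
    - [-1,-0.0001,0.0112,0,0]
    - [-1,-0.0001,0.0112,0,0]
    - [-1,0.0028,0.0109,0,0]
    - [-1,0.0028,0.0109,0,0]
    - [-1,0.0055,0.0098,0,0]
    - [-1,0.0055,0.0098,0,0]
    - [-1,0.0079,0.008,0,0]
    - [-1,0.0079,0.008,0,0]
    - [-1,0.0097,0.0057,0,0]
    - [-1,0.0097,0.0057,0,0]
    - [-1,0.0108,0.003,0,0]
    - [-1,0.0108,0.003,0,0]
    - [-1,0,0,0,0]

```text
clock: 8.07
eef_pos: [481.8, 37.1, 101.4]
eef_rot: [-3.141, 0.007, -0.244]
wrist_force: [-17.9, 8.3, 11.0]
finger_gap: 0.4
finger_force: 10.0
```

```bash
python3 - <<'E'
from h import *
c=eyes.camera('wrist');cv2.imwrite('pics/w3.png',c['img'])
s=manip.read_state();print(s['wrist_force'],s['eef_pos'])
E
```

```text
[-17.85909221   8.07015289   9.3082511 ] [481.85049588  37.1102946  101.46996927]
```

View pics/w3.png

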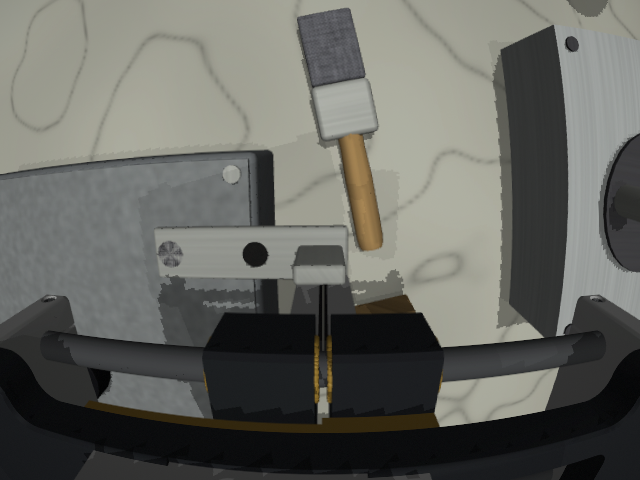

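The hasp is out over the box edge and at its stop (18 N in the push direction), and the brush and offcut are undisturbed. I'll go to above the start of the cover push.

Emit:
arm_command:
  plan:
    - [-1,-0.015,0,0,0]
    - [-1,0,0,-0.03,0]
    - [-1,0,0,-0.03,0]
    - [-1,0,0,-0.03,-0.111]
    - [-1,0.0008,0.0348,0,0]
    - [-1,0.0008,0.0348,0,0]
    - [-1,0.0008,0.0348,0,0]
    - [-1,0.0008,0.0348,0,0]
    - [-1,0.0008,0.0348,0,0]
    - [-1,0.0008,0.0348,0,0]
    - [-1,0,0,0,0]

```text
clock: 9.5
eef_pos: [446.1, -169.4, 191.9]
eef_rot: [3.141, 0.0, -0.136]
wrist_force: [0.4, 0.7, -0.6]
finger_gap: 0.6
finger_force: 0.0
```

```bash
python3 - <<'E'
from h import *
c=eyes.camera('wrist');cv2.imwrite('pics/w4.png',c['img'])
def proj(p):
    d=Rm(c['orientation']).T@(np.array(p,float)-c['eye']);f=np.hypot(d[0],d[1]);t=np.arctan2(f,d[2])
    return (c['cx']+c['fx']*t*d[0]/f,c['cy']+c['fy']*t*d[1]/f)
a=-.133;O=np.array([478.9,-226]);ex=np.array([np.cos(a),np.sin(a)]);ey=np.array([-ex[1],ex[0]])
for n,x,y,z in [('knob',-5.6,54.2,122),('pin',-20,-60,88),('rest',60,-60,82),('corner+y',110,100,80),('corner-y',110,-100,80),('push',-42,54,102)]:
    print(n,np.round(proj([*(O+x*ex+y*ey),z])))
s=manip.read_state();p=s['eef_pos'][:2]-O;print(s['eef_pos'],s['eef_rot'],'box',p@ex,p@ey)
E
```

```text
knob [319. 200.]
pin [461. 213.]
rest [462. 115.]
corner+y [261.  50.]
corner-y [503.  62.]
push [320. 245.]
[ 446.2366915  -168.30403518  191.87364103] [ 3.14156933e+00  9.12919404e-05 -1.34869351e-01] box -40.0258038419323 52.85500075580379
```

View pics/w4.png

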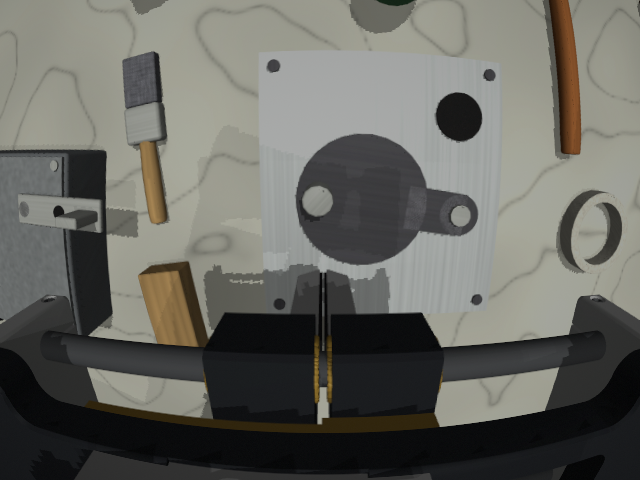

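The wrist view matches the prediction to within a few pixels: knob (317,200), pin (460,215), rest (459,116). I'll push the cover now.

Emit:
arm_command:
  plan:
    - [-1,0,0,0.03,0]
    - [-1,0,0,0.03,0]
    - [-1,0,0,0.03,0]
    - [-1,0.0078,-0.0018,0,0]
    - [-1,0.0078,-0.0018,0,0]
    - [-1,0.008,0.0003,0,0]
    - [-1,0.008,0.0003,0,0]
    - [-1,0.0099,0.0023,0,0]
    - [-1,0.0099,0.0023,0,0]
    - [-1,0.0099,0.0023,0,0]
    - [-1,0.009,0.0048,0,0]
    - [-1,0.009,0.0048,0,0]
    - [-1,0.009,0.0048,0,0]

```text
clock: 11.18
eef_pos: [531.8, -197.9, 101.9]
eef_rot: [-3.141, 0.0, -0.133]
wrist_force: [-1.8, 0.2, -0.5]
finger_gap: 0.5
finger_force: 0.7
```

Emit:
arm_command:
  plan:
    - [-1,0.0074,0.0069,0,0]
    - [-1,0.0074,0.0069,0,0]
    - [-1,0.0074,0.0069,0,0]
    - [-1,0.0054,0.0086,0,0]
    - [-1,0.0054,0.0086,0,0]
    - [-1,0.0054,0.0086,0,0]
    - [-1,0.0022,0.0073,0,0]
    - [-1,0.0022,0.0073,0,0]
    - [-1,0.0022,0.0073,0,0]
    - [-1,0.0022,0.0073,0,0]
    - [-1,0,0,0,0]
    - [-1,0,-0.015,0,0]
    - [-1,0,0,-0.04,0]
    - [-1,0,0,-0.04,0]
    - [-1,-0.04,-0.01,-0.02,0]
    - [-1,-0.04,-0.01,0,0]
    - [-1,-0.04,0,0,0]
    - [-1,0,0,0,0]

```text
clock: 13.42
eef_pos: [452.4, -227.0, 202.6]
eef_rot: [3.141, -0.001, -0.133]
wrist_force: [0.3, 1.0, -0.4]
finger_gap: 0.8
finger_force: 0.0
```

```bash
python3 - <<'E'
from h import *
c=eyes.camera('wrist');cv2.imwrite('pics/w5.png',c['img'])
def proj(p):
    d=Rm(c['orientation']).T@(np.array(p,float)-c['eye']);f=np.hypot(d[0],d[1]);t=np.arctan2(f,d[2])
    return (c['cx']+c['fx']*t*d[0]/f,c['cy']+c['fy']*t*d[1]/f)
a=-.133;O=np.array([478.9,-226]);ex=np.array([np.cos(a),np.sin(a)]);ey=np.array([-ex[1],ex[0]])
for n,x,y,z in [('knob target',95,-60,122),('knob at -.2',-20+115*.98,-60+115*.2,122),('pin',-20,-60,88),('port',-20,20,80),('plate c',60,-60,88)]:
    print(n,np.round(proj([*(O+x*ex+y*ey),z])))
t=eyes.camera('top');cv2.imwrite('pics/t2.png',cv2.resize(t['img'][150:380,100:540],None,fx=1.8,fy=1.8))
E
```

```text
knob target [402.  78.]
knob at -.2 [370.  79.]
pin [391. 228.]
port [294. 225.]
plate c [394. 129.]
```

View pics/w5.png

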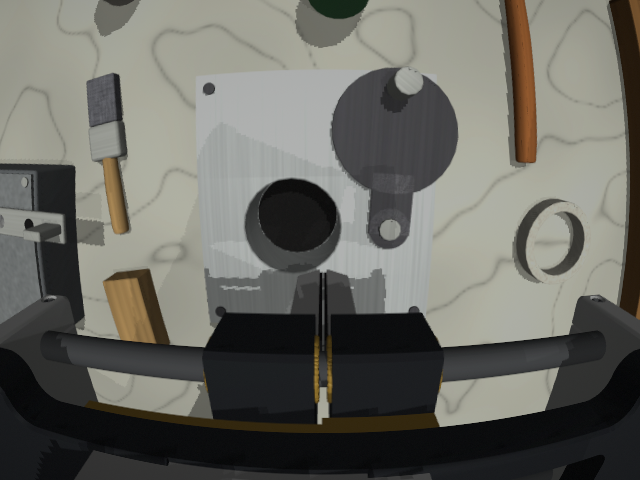

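View pics/t2.png

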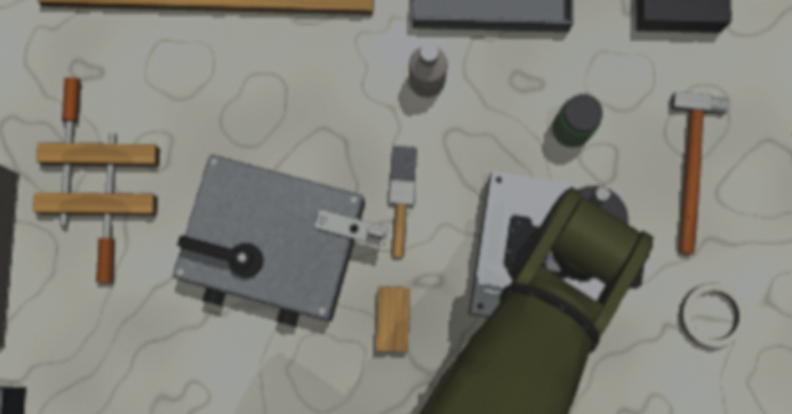

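The cover knob is at (408,81) against a target of (402,78), about 0.04 rad over, and the port is fully open. The top crop shows the lever along the box's +y, the hasp out and the bystanders unmoved. Handing in.

```bash
python3 -c "
from h import *
print(ticket.sign_off())"
```

```text
the job is handed in; nothing more can be done
None
```

The job is handed in: the handle was turned to off, then the hasp swung out, then the cover parked about 0.04 rad past centre with the port open; the last camera views showed the arm clear and no bystander visibly moved, but the hand-in returned no verdict.

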